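Fit the third leg of a plant stool

TASK

One leg of the small birch stool, which lies upside down, is still out: take it from the caddy, set its tapered end in the empty socket by hand, only so snug that it stands by itself with its shoulder still off the seat, and let go. Then use the wooden pounder as a mallet and knock the leg home with light taps on its end, lifting the pounder clear in between, until the shoulder sits fully down on the seat and a last firm tap no longer moves it. Stand the pounder back upright on the bare worktop, with the stool still lying where it was and everything else left alone.

Things in the scene. Friction and masses are not known exactly. Their poses are not given: they have to be found in the camera images.
- leg: the loose birch leg, 150 mm long, standing tapered end down in an end cell of the caddy. Origin: centre of the tip of the tapered end; z runs up the axis. Taper 36 mm long, 20 mm dia. at the tip, 21.9 mm at its top (3 deg included); there a flat shoulder steps out to the round body, 32 mm dia., 114 mm long with a black rubber foot on top. About 90 g. It stands freely
- leg_top (a point): centre of the flat upper end of the loose leg (rubber foot, 29 mm dia.), on the leg's axis 150 mm above the leg's origin: the end to tap. Blows over 70 N are too hard; a leg that is home takes a firm tap of 25 N or more (peak at the leg's end) without moving
- stool: the plant stool, upside down on a round cork mat (260 mm dia., 4 mm thick, fixed): birch seat 230 mm dia., 44 mm thick, two fitted legs (32 mm dia.) standing 114 mm above the seat at 76 mm from its centre, +-120 deg from the empty socket. About 1.3 kg, loose. Origin: centre of the face that lies on the mat; z up; x points from the centre to the empty socket
- socket (a point): centre of the mouth of the empty socket, on the seat's upward face, 44 mm above the stool's origin, 76 mm out along its x. Round tapered hole, 22 mm dia. at the mouth plus a 2 mm chamfer. Home: leg's origin 36 mm below this point, shoulder on the seat. The leg binds 4 to 10 mm short of home (it varies), goes up to 3 mm on under 3 to 12 N, and further only under 17 to 24 N, up to 3 mm a tap
- pounder: the wooden kraut pounder used as a mallet, 143 mm tall, about 0.3 kg, standing on its head on the worktop: head 60 mm dia. and 58 mm tall with a flat underside, then an upright round handle 27 mm dia. from 64 to 143 mm. Origin: centre of the flat underside; z up along the handle
- caddy: brown wooden cutlery caddy, fixed, 162 x 60 x 70 mm, walls 6 mm, three 46 mm square cells in a row along its x, centres 52 mm apart. Origin: centre of the underside. The loose leg stands in one end cell, a dark citrus reamer in the other
- reamer: dark wooden citrus reamer, 94 mm tall, 38 mm dia., standing in an end cell of the caddy; leave it. Origin: centre of its foot
- mug: white mug, 82 mm dia., 95 mm tall, with a handle; leave it. Origin: centre of the underside
- bowl: blue bowl, 140 mm dia., 55 mm tall; leave it. Origin: centre of the underside
- mill: dark wooden pepper mill, 54 mm dia., 140 mm tall, upright; leave it. Origin: centre of the underside
- jar: glass jar with a red cap, 70 mm dia., 90 mm tall; leave it. Origin: centre of the underside
- carton: yellow carton, 60 x 90 x 110 mm tall; leave it. Origin: centre of the underside
- spoon: wooden spoon lying on the worktop, 220 mm long, 20 mm high, along its x; leave it. Origin: under its middle
Mind the look-alikes: they are no part of the job. What is shaped like the pounder but blue is not meant.

How it is judged:
By the outcome, as a careful person would: the job done as asked, in the order asked, and still so for the second after the job is handed in, with the robot touching nothing.
It also fails if it takes over 72 s, if anything falls off the work surface, if the arm or the gripper's body presses on something with over 40 N, if the wrist force passes 120 N, or if a joint passes its speed limit or range.

ROBOT

A 6-joint arm with a two-finger parallel gripper is mounted at the origin on the work surface. World frame = base frame: x ahead of the robot, y to its left, z up, the work surface at z = 0. Lengths are in m, angles in rad, forces in N, time in s.
With the tool pointing down it reaches from about 0.35 to 0.975 m from the base axis. Payload 4.9 kg.
Tool frame: the origin (TCP) lies at the very end of the fingers, on their centre line; the grasp point (between the pads) lies 19 mm behind it (ctrl.grasp_offset is the distance from the TCP to the grasp point, in m); z points along the fingers, y is the line along which they close (so a half turn about z gives the same grasp; the last joint's range is limited). The gripper opens to 85 mm and grips with 20 to 120 N. Pads are 22 mm wide; open, the fingers measure 114 mm over their backs; the gripper's body (76 mm by 85 mm) begins 54 mm behind the grasp point. The pads swing forward as they close: fully open they stand 13 mm farther back than shut.
Start: joints at [1.189, 0.053, 1.613, -0, 1.476, -0.119], TCP at [0.162, 0.604, 0.231] pointing down, gripper open.
Joint ranges: [-3.01, 3.01], [-1.01, 2.22], [0.06, 2.58], [-1.02, 4.17], [0.09, 2.62], [-3.14, 3.14]. Speed limits (rad/s): [2.57, 2.57, 3.14, 3.14, 3.14, 3.14].

INTERFACE

Orientations are given as a rotation vector (axis times angle).
In Python, from station import ctrl, optics gives the robot as it stands.
- The arm moves only by the shell command python3 -m handwheel 'ROWS' [OPENING] [FORCE]. ROWS is JSON, a list of rows, each an object of numbers: "tx", "ty", "tz": the shift along the tool's x, y, z in mm; "roll": the turn about the tool's z in rad. A call has 1 to 12 rows; each row shifts and turns the commanded pose from where the row before left it, along the tool's axes as they then stand; what a row does not reach is not made up. A row lasts 1/12 s, in which the tool goes at most 41.7 mm and 7.16 degrees, less where a joint would pass 70% of its speed; a pose out of reach is approached as far as the arm can. A call with a gripper value outside its range is refused whole. OPENING is the finger opening in mm, from 0 to 85.4, set as the call begins (- or left out, the last holds). The fingers move at their own pace and stop on an object; FORCE is the grip in N (left out, the last holds). Time passes only in rows, so rows that do not move let the fingers close. It gives the time, the measured TCP pose, the force, the opening and the grip force at its end, in the units of the state.
- ctrl.get_obs(): the state, without advancing time (a new reading comes with each control period).
- optics.get_image(name): name is "side" or "top"; returns (picture, depth): 480x640x3 uint8, red, green, blue; 480x640 float32, m along the optical axis (not along the pixel's ray), 0 where there is no reading.
- optics.camera_params(name): a dict with "mtx" (3x3 intrinsics, pixels), "k1" (the pictures are not rectified: a ray, as slopes to the right and down, at radius r is drawn at 1 + k1 r^2 times it, then the intrinsics apply), "extrinsics" (4x4, takes a point from camera to world coordinates). Camera axes: x right, y down, z forward; pixel columns grow to the right and rows downward; lengths in m; the calibration is good to about 2 mm. A picture is of the moment at which its call begins. camera_params takes no time and is no camera call.
- ctrl.finish_job(): hands the job in; it is judged then, once.
The state is a dict: "t": time; "q": joint angles; "dq": joint speeds; "effort": joint torques, N m; "tool_pos": TCP position; "tool_rot": TCP orientation; "contact_force": force on the tool from outside, world axes, zero at the start; "wrist_torque": the same for the moment, N m; "opening": finger opening in m; "grip_force": force on a finger pad.
Only numpy, scipy, OpenCV 4.12 (cv2) and the standard library are available. Lean on these libraries where they do the work, as an engineer would, in place of code of your own. Each camera call takes 0.05 s, during which the arm holds its last target. There are 200 camera calls.

## Working session

There is one attempt and no reset: what is moved stays moved. The work goes in short steps, Python scripts to look and compute and a shell command to move; the robot and the scene stay as the last step left them, time stands still between calls to the robot, and variables do not carry over. Pictures are saved under pics/ and viewed, at most 10 in all, crops included, and the job is handed in when it is done.

```bash
ls; mkdir -p pics
cat > h.py <<'E'
import numpy as np, cv2
from station import ctrl, optics
def snap(n):
    im,d=optics.get_image(n); np.savez('/tmp/'+n,im=im,d=d); return im,d
def cloud(n,d):
    p=optics.camera_params(n); K=np.array(p["mtx"]); k1=p["k1"]; T=np.array(p["extrinsics"])
    v,u=np.mgrid[:480,:640]; pts=np.stack([u,v],-1).reshape(-1,1,2).astype(np.float64)
    r=cv2.undistortPoints(pts,K,np.array([k1,0,0,0,0.])).reshape(480,640,2)
    c=np.dstack([r*d[...,None],d]); w=c@T[:3,:3].T+T[:3,3]; w[d==0]=np.nan; return w
E
python3 - <<'E'
from h import *
for n in ("top","side"):
    im,d=snap(n); cv2.imwrite(f"pics/{n}0.png",im[...,::-1]); print(n,np.array(optics.camera_params(n)["extrinsics"]).round(3).tolist())
o=ctrl.get_obs(); print({k:np.round(v,4).tolist() for k,v in o.items()}, ctrl.grasp_offset)
E
```

```text
pics
top [[0.026, -0.997, 0.068, 0.486], [-1.0, -0.026, -0.003, -0.054], [0.005, -0.068, -0.998, 1.238], [0.0, 0.0, 0.0, 1.0]]
side [[-0.921, -0.298, 0.252, 0.27], [-0.39, 0.675, -0.627, 0.621], [0.017, -0.675, -0.737, 0.883], [0.0, 0.0, 0.0, 1.0]]
{'t': 0.1, 'q': [1.189, 0.0533, 1.6142, -0.0, 1.476, -0.119], 'dq': [0.0005, -0.0009, -0.0041, -0.0016, 0.0005, -0.0011], 'effort': [-0.0, -39.4899, -37.1365, -0.0002, 0.0039, 0.0], 'tool_pos': [0.1621, 0.603, 0.2302], 'tool_rot': [-0.4115, -3.1141, 0.0029], 'contact_force': [0.2, -0.4767, -0.0508], 'wrist_torque': [0.0348, 0.0167, -0.0494], 'grip_force': 0.0, 'opening': 0.0851} 0.0187
```

View pics/top0.png

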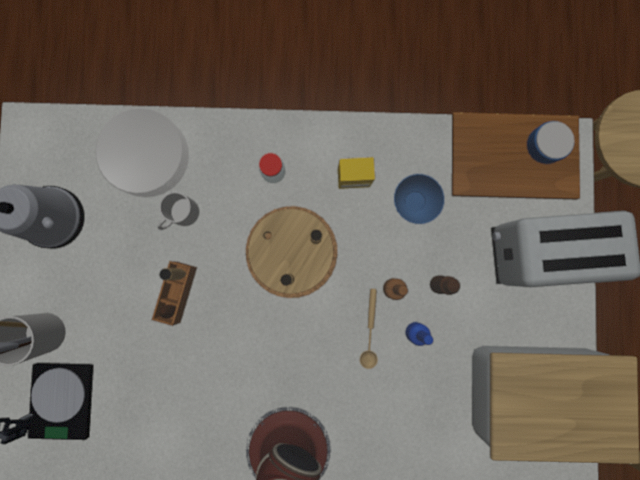

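View pics/side0.png

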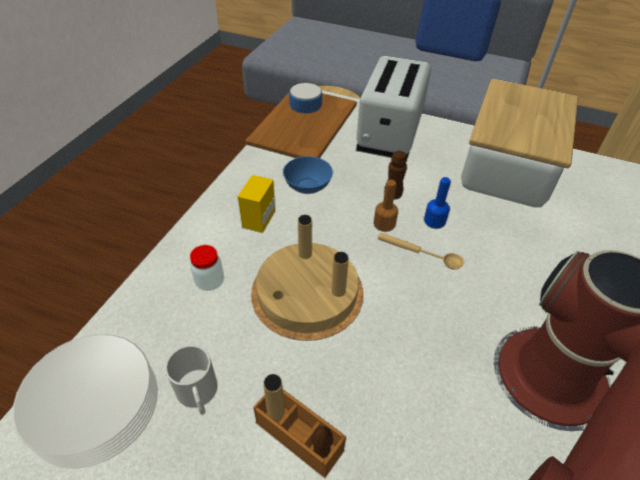

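The top view shows the loose leg's black foot at (165,273) in the caddy, the stool at (291,251) with its socket at (267,236), and the pounder at (397,289). The blue look-alike is at (420,334) and the mill at (445,285). The side view shows the leg at (273,383), the socket at (278,295) and the pounder at (388,205).

```bash
cat >> h.py <<'E'
def load(n):
    f=np.load(f'/tmp/{n}.npz'); return f['im'],f['d']
def circ(P):
    from scipy.optimize import least_squares
    c0=P.mean(0)
    r=least_squares(lambda p:np.hypot(*(P-p[:2]).T)-p[2],[*c0,.02],loss='soft_l1',f_scale=.001); return r.x
def edge(P):  # hull points
    h=cv2.convexHull((P*1e4).astype(np.float32)).reshape(-1,2)/1e4; return h
E
python3 - <<'E'
from h import *
def pr(*a): print(*[np.round(x,4).tolist() if not isinstance(x,str) else x for x in a])
W={}
for n in ("top","side"):
    im,d=load(n); w=cloud(n,d); W[n]=(im,w); 
    def sel(box,z0,z1):
        u0,u1,v0,v1=box; s=w[v0:v1,u0:u1]; m=(s[...,2]>z0)&(s[...,2]<z1); return s[m]
    B={'top':dict(seat=(235,345,200,305),legA=(305,326,224,248),legB=(276,298,270,292),leg=(150,178,262,286),pound=(380,412,275,305),caddy=(145,205,255,335)),
       'side':dict(seat=(240,375,230,340),legA=(292,318,210,235),legB=(328,354,245,275),leg=(258,290,370,400),pound=(370,402,175,235),caddy=(245,350,380,475))}[n]
    for k,(a,b) in dict(seat=(.04,.056),legA=(.15,.18),legB=(.15,.18),leg=(.14,.175),pound=(.13,.16),caddy=(.062,.078)).items():
        P=sel(B[k],a,b)
        if len(P)<4: print(n,k,len(P)); continue
        pr(n,k,[len(P)],np.median(P,0),(P.min(0)+P.max(0))/2,np.ptp(P,axis=0), circ(edge(P[:,:2])))
    P=sel(B['pound'],.035,.08); pr(n,'head',[len(P)],circ(edge(P[:,:2])),np.median(P,0))
    P=sel(B['caddy'],.06,.08); r=cv2.minAreaRect((P[:,:2]*1000).astype(np.float32)); print(n,'caddy',r)
    P=w[60:180, 0:590] if n=='top' else None
    # table z
    z=w[...,2]; print(n,'table med',np.nanmedian(z[(abs(z)<.02)]))
for n,(u0,u1,v0,v1) in dict(top=(256,278,226,246),side=(266,290,284,304)).items():
    im,w=W[n]; g=im[v0:v1,u0:u1].mean(-1); print(n);print(g.astype(int)); 
    m=g<np.median(g)*.85; P=w[v0:v1,u0:u1][m]; pr(np.median(P,0))
E
```

```text
top seat [5217] [0.5414, 0.0089, 0.048] [0.5432, 0.0088, 0.0479] [0.2258, 0.2262, 0.0158] [0.5434, 0.0082, 0.1141]
top legA [128] [0.5786, -0.0589, 0.1616] [0.5792, -0.0589, 0.1602] [0.0299, 0.0296, 0.0146] [0.5785, -0.0591, 0.0152]
top legB [132] [0.4672, 0.0111, 0.1617] [0.4672, 0.0113, 0.1607] [0.0296, 0.0297, 0.0126] [0.4671, 0.0112, 0.0153]
top leg [148] [0.4738, 0.3049, 0.1554] [0.474, 0.3071, 0.1514] [0.0295, 0.0309, 0.0214] [0.4736, 0.3071, 0.0155]
top pound [96] [0.4476, -0.2776, 0.1418] [0.4472, -0.2779, 0.1392] [0.0249, 0.026, 0.0172] [0.4474, -0.2783, 0.0129]
top caddy [511] [0.4056, 0.3122, 0.0692] [0.4225, 0.3176, 0.07] [0.1704, 0.0951, 0.0159] [0.4223, 0.3158, 0.0818]
top head [280] [0.448, -0.2777, 0.0293] [0.4516, -0.2678, 0.0583]
top caddy ((422.6079406738281, 318.8849792480469), (62.64468002319336, 162.19789123535156), 75.66411590576172)
top table med 0.00025734833904100807
side seat [5756] [0.541, 0.0263, 0.0467] [0.5399, 0.0072, 0.048] [0.2281, 0.2293, 0.0159] [0.5401, 0.0077, 0.1144]
side legA [158] [0.574, -0.0564, 0.1597] [0.5754, -0.0601, 0.1575] [0.0309, 0.0
[... 3941 characters left out ...]
20 119 107  76  60  59  59  62  65  69  78  99 120
  130 136 134 138 135 130]
 [147 146 144 138 129 125 123 121 107  79  69  67  69  76  85 103 120 128
  133 134 137 136 136 130]
 [148 148 147 143 139 132 128 123 120 113 105  97  95 103 120 123 125 130
  132 132 134 135 134 136]
 [147 150 147 146 143 140 134 127 126 129 125 125 123 129 129 131 128 126
  131 130 131 132 133 137]
 [148 146 148 150 147 144 142 135 133 134 133 134 131 130 131 128 130 130
  126 128 135 132 137 138]
 [145 147 149 148 146 149 142 140 135 134 134 133 133 131 129 129 134 127
  128 128 131 129 135 136]
 [145 146 147 146 146 147 145 144 139 133 132 132 135 131 131 129 132 133
  131 127 125 129 128 131]]
[nan, nan, nan]
```

```bash
cat >> h.py <<'E'
from scipy.spatial.transform import Rotation as Rn
def togo(x,y,z):
    o=ctrl.get_obs(); R=Rn.from_rotvec(o['tool_rot']).as_matrix(); d=R.T@(np.array([x,y,z])-o['tool_pos'])
    print('t',round(float(o['t']),2),'togo tool mm',(d*1000).round(1),'xaxis',R[:,0].round(3),'yaxis',R[:,1].round(3),'zaxis',R[:,2].round(4),'F',np.round(o['contact_force'],1))
E
python3 - <<'E'
from h import *
togo(.472,.307,.23)
im,d=load('top'); w=cloud('top',d)
p=optics.camera_params('top')
def ray(n,u,v,z):
    p=optics.camera_params(n); T=np.array(p["extrinsics"])
    r=cv2.undistortPoints(np.array([[[u,v]]],float),np.array(p["mtx"]),np.array([p["k1"],0,0,0,0.])).ravel()
    q=T[:3,:3]@[*r,1]; return T[:3,3]+q*(z-T[2,3])/q[2]
print(ray('top',256+11.2,226+8.8,.048), ray('side',266+11.8,284+10.8,.048))
E
python3 -m handwheel 'zzz' | head -5
```

```text
t 0.1 togo tool mm [-376.1 -205.4    0.5] xaxis [-0.966  0.26   0.   ] yaxis [ 0.26   0.966 -0.002] zaxis [-7.0e-04 -1.8e-03 -1.0e+00] F [ 0.2 -0.5 -0.1]
[0.58309539 0.07256067 0.048     ] [0.58136661 0.07269977 0.048     ]invalid input: not JSON, or not a number
```

```bash
python3 -m handwheel '[{"tx":-31.3,"ty":-17.1},{"tx":-31.3,"ty":-17.1},{"tx":-31.3,"ty":-17.1},{"tx":-31.3,"ty":-17.1},{"tx":-31.3,"ty":-17.1},{"tx":-31.3,"ty":-17.1},{"tx":-31.3,"ty":-17.1},{"tx":-31.3,"ty":-17.1},{"tx":-31.3,"ty":-17.1},{"tx":-31.3,"ty":-17.1},{"tx":-31.3,"ty":-17.1},{"tx":-31.3,"ty":-17.1}]'
python3 -m handwheel '[{},{},{}]'
python3 -c "
from h import *
togo(.472,.307,.103)"
```

```text
t 0.1 togo tool mm [-376.1 -205.1  127.5] xaxis [-0.966  0.26   0.   ] yaxis [ 0.26   0.966 -0.002] zaxis [-7.0e-04 -1.8e-03 -1.0e+00] F [ 0.2 -0.5 -0.1]$[0]: bad value
$[0]: bad value
```

```bash
python3 -m handwheel '[{"tx":-31.3,"ty":-17.1,"tz":0,"roll":0},{"tx":-31.3,"ty":-17.1,"tz":0,"roll":0},{"tx":-31.3,"ty":-17.1,"tz":0,"roll":0},{"tx":-31.3,"ty":-17.1,"tz":0,"roll":0},{"tx":-31.3,"ty":-17.1,"tz":0,"roll":0},{"tx":-31.3,"ty":-17.1,"tz":0,"roll":0},{"tx":-31.3,"ty":-17.1,"tz":0,"roll":0},{"tx":-31.3,"ty":-17.1,"tz":0,"roll":0},{"tx":-31.3,"ty":-17.1,"tz":0,"roll":0},{"tx":-31.3,"ty":-17.1,"tz":0,"roll":0},{"tx":-31.3,"ty":-17.1,"tz":0,"roll":0},{"tx":-31.3,"ty":-17.1,"tz":0,"roll":0}]'
python3 -m handwheel '[{"tx":0,"ty":0,"tz":0,"roll":0},{"tx":0,"ty":0,"tz":0,"roll":0},{"tx":0,"ty":0,"tz":0,"roll":0}]'
python3 -c "
from h import *
togo(.472,.307,.103)"
```

```text
t: 1.1
tool_pos: [0.4725, 0.3062, 0.2308]
tool_rot: [-0.412, -3.114, 0.0]
contact_force: [1.0, 0.5, 0.2]
opening: 0.0853
grip_force: 0.0
t: 1.35
tool_pos: [0.4713, 0.3079, 0.2308]
tool_rot: [-0.412, -3.113, 0.0]
contact_force: [0.2, 0.4, -0.1]
opening: 0.0855
grip_force: 0.0
t 1.35 togo tool mm [ -1.1  -0.6 127.8] xaxis [-0.966  0.26   0.001] yaxis [ 0.26   0.966 -0.   ] zaxis [-0.0013 -0.     -1.    ] F [ 0.2  0.4 -0.1]
```

```bash
python3 -m handwheel '[{"tx":-1,"ty":-0.5,"tz":25,"roll":0},{"tx":0,"ty":0,"tz":25,"roll":0},{"tx":0,"ty":0,"tz":25,"roll":0},{"tx":0,"ty":0,"tz":25,"roll":0},{"tx":0,"ty":0,"tz":20,"roll":0},{"tx":0,"ty":0,"tz":8,"roll":0},{"tx":0,"ty":0,"tz":0,"roll":0},{"tx":0,"ty":0,"tz":0,"roll":0}]' 50
python3 -m handwheel '[{"tx":0,"ty":0,"tz":0,"roll":0},{"tx":0,"ty":0,"tz":0,"roll":0},{"tx":0,"ty":0,"tz":0,"roll":0},{"tx":0,"ty":0,"tz":0,"roll":0},{"tx":0,"ty":0,"tz":0,"roll":0},{"tx":0,"ty":0,"tz":0,"roll":0},{"tx":0,"ty":0,"tz":0,"roll":0},{"tx":0,"ty":0,"tz":0,"roll":0}]' 25 50
python3 -m handwheel '[{"tx":0,"ty":0,"tz":0,"roll":0},{"tx":0,"ty":0,"tz":0,"roll":0},{"tx":0,"ty":0,"tz":0,"roll":0}]'
python3 -c "
from h import *
togo(.472,.307,.23)
im,d=snap('side'); cv2.imwrite('pics/s1.png',cv2.resize(im[300:480,200:400,::-1],None,fx=3,fy=3))"
```

```text
t: 2.02
tool_pos: [0.4721, 0.3079, 0.1037]
tool_rot: [0.409, 3.115, 0.0]
contact_force: [0.0, -1.0, 0.6]
opening: 0.0498
grip_force: 0.0
t: 2.68
tool_pos: [0.4739, 0.3077, 0.1056]
tool_rot: [0.412, 3.112, 0.003]
contact_force: [-1.1, -0.4, 5.8]
opening: 0.0309
grip_force: 49.7
t: 2.93
tool_pos: [0.4739, 0.3077, 0.1056]
tool_rot: [0.412, 3.112, 0.003]
contact_force: [-0.7, 0.0, 6.0]
opening: 0.0311
grip_force: 49.7
t 2.93 togo tool mm [   1.3   -0.8 -124.4] xaxis [-0.966  0.26  -0.002] yaxis [0.26  0.966 0.002] zaxis [ 0.003   0.0017 -1.    ] F [-0.7  0.   6. ]
```

View pics/s1.png

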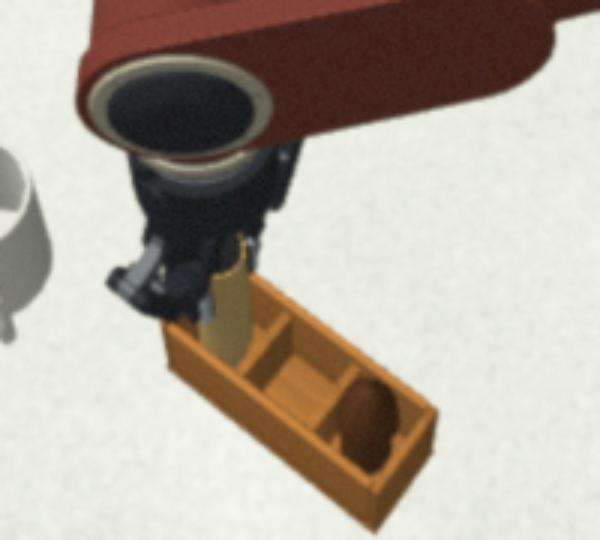

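The leg is gripped in its cell: foot at about (232,250) in the crop, pads around it. Next I lift it and measure the taper in the air.

```bash
python3 -m handwheel '[{"tx":0,"ty":0,"tz":-6,"roll":0},{"tx":0,"ty":0,"tz":-12,"roll":0},{"tx":0,"ty":0,"tz":-20,"roll":0},{"tx":0,"ty":0,"tz":-25,"roll":0},{"tx":0,"ty":0,"tz":-25,"roll":0},{"tx":0,"ty":0,"tz":-12,"roll":0},{"tx":0,"ty":0,"tz":0,"roll":0},{"tx":0,"ty":0,"tz":0,"roll":0}]'
python3 - <<'E'
from h import *
togo(.584,.0725,.2)
im,d=snap('side'); w=cloud('side',d); cv2.imwrite('pics/s2.png',cv2.resize(im[260:480,180:400,::-1],None,fx=2.7,fy=2.7))
m=(np.hypot(w[...,0]-.472,w[...,1]-.307)<.03)&(w[...,2]>.085)&(w[...,2]<.2)
P=w[m]
for z in np.arange(.09,.2,.01):
    Q=P[abs(P[:,2]-z)<.005]
    if len(Q)>5: print(round(z,3),len(Q),np.median(Q,0).round(4),np.ptp(Q,axis=0).round(3))
E
```

```text
t: 3.65
tool_pos: [0.4728, 0.3072, 0.2038]
tool_rot: [0.411, 3.113, 0.001]
contact_force: [-0.3, 0.3, -2.1]
opening: 0.0307
grip_force: 49.5
t 3.65 togo tool mm [-168.3 -197.7    3.8] xaxis [-0.966  0.26  -0.001] yaxis [0.26  0.966 0.001] zaxis [ 1.2e-03  6.0e-04 -1.0e+00] F [-0.3  0.3 -2.1]
0.11 26 [0.4645 0.3131 0.1106] [0.018 0.012 0.01 ]
0.12 27 [0.4642 0.3145 0.1188] [0.016 0.013 0.009]
0.14 32 [0.4637 0.3194 0.1421] [0.028 0.016 0.006]
0.15 50 [0.4614 0.3182 0.1497] [0.028 0.02  0.01 ]
0.16 57 [0.4614 0.319  0.1605] [0.027 0.019 0.01 ]
0.17 57 [0.4611 0.3187 0.1692] [0.028 0.025 0.009]
0.18 51 [0.4619 0.3196 0.1792] [0.023 0.019 0.01 ]
0.19 49 [0.459  0.3173 0.1896] [0.016 0.02  0.01 ]
0.2 21 [0.459  0.3163 0.1964] [0.014 0.022 0.005]
```

View pics/s2.png

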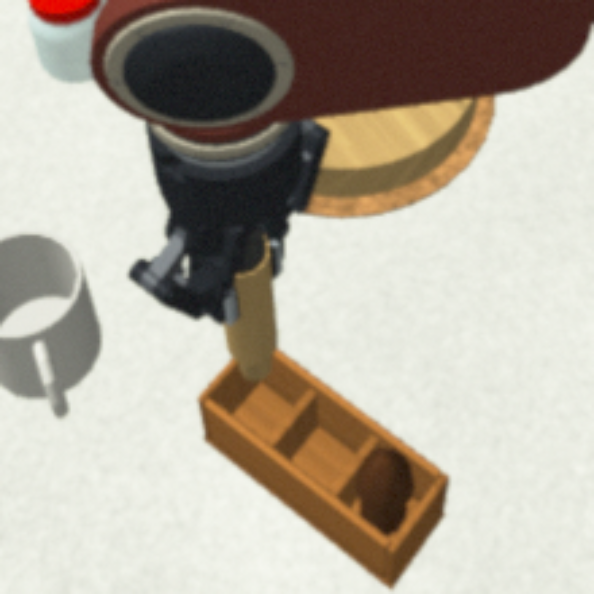

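The leg hangs straight from the pads, taper tip at about (256,375) in the crop, clear of the caddy. I fit its axis in the same camera that measures the socket.

```bash
cat >> h.py <<'E'
def legfit(w,x,y,ztip,zs=None):
    from scipy.optimize import least_squares
    P=w[(np.hypot(w[...,0]-x,w[...,1]-y)<.024)&(w[...,2]>ztip+.003)&(w[...,2]<ztip+.083)]
    h=P[:,2]-ztip; r=np.where(h<.034,.010+h*.0264,.016); k=(h<.032)|(h>.041); P=P[k];h=h[k];r=r[k]
    f=lambda p:np.hypot(P[:,0]-p[0]-p[2]*h,P[:,1]-p[1]-p[3]*h)-r
    s=least_squares(f,[x,y,0,0],loss='soft_l1',f_scale=.001); print('tip xy',s.x[:2].round(4),'tilt',s.x[2:].round(4),'rms',np.sqrt(np.mean(s.fun**2)).round(4),len(P)); return s.x
E
python3 - <<'E'
from h import *
im,d=load('side'); w=cloud('side',d)
for zt in (.102,.105,.108): legfit(w,.470,.307,zt)
P=w[(np.hypot(w[...,0]-.470,w[...,1]-.307)<.02)&(w[...,2]>.085)]; print(np.sort(P[:,2])[:8])
E
```

```text
tip xy [0.4699 0.3055] tilt [0.0073 0.0067] rms 0.0005 280
tip xy [0.4699 0.3056] tilt [0.0084 0.0051] rms 0.0005 277
tip xy [0.4698 0.306 ] tilt [0.0099 0.0014] rms 0.001 278
[0.10269582 0.1028675  0.10295609 0.1046458  0.10505129 0.10540028
 0.10640952 0.10641274]
```

```bash
python3 -m handwheel '[{"tx":-10,"ty":-12.5,"tz":0,"roll":0},{"tx":-21,"ty":-24.5,"tz":0,"roll":0},{"tx":-21,"ty":-24.5,"tz":0,"roll":0},{"tx":-21,"ty":-24.5,"tz":0,"roll":0},{"tx":-21,"ty":-24.5,"tz":0,"roll":0},{"tx":-21,"ty":-24.5,"tz":0,"roll":0},{"tx":-21,"ty":-24.5,"tz":0,"roll":0},{"tx":-21,"ty":-24.5,"tz":0,"roll":0},{"tx":-11.2,"ty":-12.5,"tz":10,"roll":0},{"tx":0,"ty":0,"tz":25,"roll":0},{"tx":0,"ty":0,"tz":0,"roll":0},{"tx":0,"ty":0,"tz":0,"roll":0}]'
python3 - <<'E'
from h import *
togo(.5841,.0738,.1)
im,d=snap('side'); w=cloud('side',d); cv2.imwrite('pics/s3.png',cv2.resize(im[150:350,180:400,::-1],None,fx=2.7,fy=2.7))
legfit(w,.5812,.0722,ctrl.get_obs()['tool_pos'][2]-.0997)
E
```

```text
t: 4.7
tool_pos: [0.5814, 0.0735, 0.1643]
tool_rot: [-0.411, -3.107, 0.001]
contact_force: [0.5, 0.2, 0.0]
opening: 0.0309
grip_force: 49.6
t 4.7 togo tool mm [-3.   1.1 64.2] xaxis [-0.966  0.26   0.008] yaxis [ 0.26   0.966 -0.002] zaxis [-8.e-03  2.e-04 -1.e+00] F [0.5 0.2 0. ]
tip xy [0.5778 0.0723] tilt [ 0.012  -0.0026] rms 0.0009 253
```

View pics/s3.png

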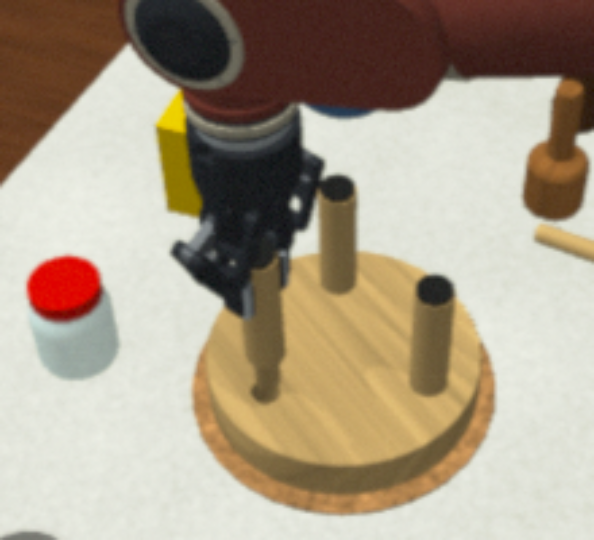

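The taper tip is just above the socket, which shows at about (264,390) in the crop, and the leg is about 3 mm short in x. I let it settle and correct.

```bash
python3 -m handwheel '[{"tx":-3,"ty":0,"tz":0,"roll":0},{"tx":0,"ty":0,"tz":0,"roll":0},{"tx":0,"ty":0,"tz":0,"roll":0},{"tx":0,"ty":0,"tz":0,"roll":0},{"tx":0,"ty":0,"tz":0,"roll":0}]'
python3 - <<'E'
from h import *
togo(.5841,.0738,.1)
im,d=snap('side'); w=cloud('side',d)
legfit(w,.5812,.0722,ctrl.get_obs()['tool_pos'][2]-.0997)
E
```

```text
t: 5.17
tool_pos: [0.5871, 0.0731, 0.169]
tool_rot: [0.411, 3.114, 0.0]
contact_force: [0.2, -0.4, -1.5]
opening: 0.031
grip_force: 49.6
t 5.17 togo tool mm [ 3.1 -0.1 69. ] xaxis [-0.966  0.259 -0.001] yaxis [0.259 0.966 0.   ] zaxis [ 0.001 -0.    -1.   ] F [ 0.2 -0.4 -1.5]
tip xy [0.5842 0.0715] tilt [0.007  0.0053] rms 0.0009 268
```

```bash
python3 -m handwheel '[{"tx":3.1,"ty":0,"tz":5,"roll":0},{"tx":0,"ty":0,"tz":8,"roll":0},{"tx":0,"ty":0,"tz":6,"roll":0},{"tx":0,"ty":0,"tz":5,"roll":0},{"tx":0,"ty":0,"tz":4,"roll":0},{"tx":0,"ty":0,"tz":4,"roll":0},{"tx":0,"ty":0,"tz":4,"roll":0},{"tx":0,"ty":0,"tz":0,"roll":0},{"tx":0,"ty":0,"tz":0,"roll":0},{"tx":0,"ty":0,"tz":0,"roll":0}]'
python3 - <<'E'
from h import *
togo(.5841,.0738,.112)
print(ctrl.get_obs()['wrist_torque'])
im,d=snap('side'); w=cloud('side',d)
E
```

```text
t: 6.05
tool_pos: [0.5839, 0.0731, 0.1322]
tool_rot: [-0.412, -3.114, 0.002]
contact_force: [-0.2, -2.8, -2.2]
opening: 0.0307
grip_force: 49.7
t 6.05 togo tool mm [-0.   0.8 20.2] xaxis [-0.966  0.26  -0.   ] yaxis [ 0.26   0.966 -0.001] zaxis [-2.0e-04 -1.1e-03 -1.0e+00] F [-0.2 -2.8 -2.2]
[-0.81107027 -0.08949013  0.0185593 ]
```

```bash
python3 -m handwheel '[{"tx":0,"ty":-0.8,"tz":2,"roll":0},{"tx":0,"ty":0,"tz":2,"roll":0},{"tx":0,"ty":0,"tz":2,"roll":0},{"tx":0,"ty":0,"tz":1,"roll":0},{"tx":0,"ty":0,"tz":0,"roll":0},{"tx":0,"ty":0,"tz":0,"roll":0}]'
python3 -m handwheel '[{"tx":0,"ty":0,"tz":1,"roll":0},{"tx":0,"ty":0,"tz":0,"roll":0},{"tx":0,"ty":0,"tz":0,"roll":0}]'
```

```text
t: 6.6
tool_pos: [0.5838, 0.0727, 0.1252]
tool_rot: [0.412, 3.114, -0.001]
contact_force: [0.4, -3.8, -0.8]
opening: 0.0308
grip_force: 49.9
t: 6.85
tool_pos: [0.5838, 0.0727, 0.1245]
tool_rot: [0.412, 3.114, -0.001]
contact_force: [0.5, -3.2, 1.6]
opening: 0.031
grip_force: 50.0
```

```bash
python3 -m handwheel '[{"tx":0,"ty":-1,"tz":0.5,"roll":0},{"tx":0,"ty":0,"tz":0.5,"roll":0},{"tx":0,"ty":0,"tz":0,"roll":0}]'
python3 -m handwheel '[{"tx":0,"ty":0,"tz":0.5,"roll":0},{"tx":0,"ty":0,"tz":0.5,"roll":0},{"tx":0,"ty":0,"tz":0,"roll":0},{"tx":0,"ty":0,"tz":0,"roll":0}]'
```

```text
t: 7.1
tool_pos: [0.5836, 0.0722, 0.1233]
tool_rot: [0.412, 3.114, 0.002]
contact_force: [1.9, -2.0, 0.2]
opening: 0.0306
grip_force: 49.9
t: 7.43
tool_pos: [0.5835, 0.0722, 0.1222]
tool_rot: [0.412, 3.114, 0.001]
contact_force: [2.2, -1.1, -0.6]
opening: 0.0312
grip_force: 49.8
```

```bash
python3 -m handwheel '[{"tx":-0.6,"ty":0,"tz":0.5,"roll":0},{"tx":0,"ty":0,"tz":0.5,"roll":0},{"tx":0,"ty":0,"tz":0,"roll":0}]'
python3 -m handwheel '[{"tx":0,"ty":0,"tz":0.5,"roll":0},{"tx":0,"ty":0,"tz":0.5,"roll":0},{"tx":0,"ty":0,"tz":0,"roll":0}]'
python3 -m handwheel '[{"tx":0,"ty":0,"tz":0.5,"roll":0},{"tx":0,"ty":0,"tz":0.5,"roll":0},{"tx":0,"ty":0,"tz":0,"roll":0}]'
```

```text
t: 7.68
tool_pos: [0.5838, 0.072, 0.121]
tool_rot: [-0.412, -3.114, -0.001]
contact_force: [1.9, -0.2, -0.1]
opening: 0.031
grip_force: 49.7
t: 7.93
tool_pos: [0.5838, 0.0719, 0.1201]
tool_rot: [-0.412, -3.114, -0.001]
contact_force: [0.5, 0.1, -1.2]
opening: 0.0309
grip_force: 49.7
t: 8.18
tool_pos: [0.5839, 0.0718, 0.1192]
tool_rot: [-0.412, -3.114, -0.0]
contact_force: [1.6, 1.1, -1.2]
opening: 0.0309
grip_force: 49.6
```

```bash
for i in 1; do python3 -m handwheel '[{"tx":0,"ty":0,"tz":0.7,"roll":0},{"tx":0,"ty":0,"tz":0,"roll":0},{"tx":0,"ty":0,"tz":0,"roll":0}]'; done
python3 -m handwheel '[{"tx":0,"ty":0,"tz":0.7,"roll":0},{"tx":0,"ty":0,"tz":0,"roll":0},{"tx":0,"ty":0,"tz":0,"roll":0}]'
```

```text
t: 8.43
tool_pos: [0.5839, 0.0719, 0.1185]
tool_rot: [-0.412, -3.114, -0.0]
contact_force: [1.6, 0.8, -0.3]
opening: 0.0309
grip_force: 49.6
t: 8.68
tool_pos: [0.584, 0.0718, 0.1179]
tool_rot: [0.412, 3.114, 0.0]
contact_force: [0.8, 0.4, -0.2]
opening: 0.0311
grip_force: 49.7
```

```bash
python3 -m handwheel '[{"tx":0,"ty":0,"tz":0.7,"roll":0},{"tx":0,"ty":0,"tz":0,"roll":0},{"tx":0,"ty":0,"tz":0,"roll":0}]'
python3 -m handwheel '[{"tx":0,"ty":0,"tz":0.7,"roll":0},{"tx":0,"ty":0,"tz":0,"roll":0},{"tx":0,"ty":0,"tz":0,"roll":0}]'
```

```text
t: 8.93
tool_pos: [0.5841, 0.0718, 0.1174]
tool_rot: [0.412, 3.114, 0.0]
contact_force: [1.0, -0.2, 0.5]
opening: 0.0309
grip_force: 49.8
t: 9.18
tool_pos: [0.5841, 0.0718, 0.1169]
tool_rot: [0.412, 3.114, 0.0]
contact_force: [-0.6, 1.2, 2.9]
opening: 0.0311
grip_force: 49.9
```

```bash
python3 -m handwheel '[{"tx":0,"ty":0,"tz":0.7,"roll":0},{"tx":0,"ty":0,"tz":0,"roll":0},{"tx":0,"ty":0,"tz":0,"roll":0}]'
python3 -m handwheel '[{"tx":0,"ty":0,"tz":0.6,"roll":0},{"tx":0,"ty":0,"tz":0,"roll":0},{"tx":0,"ty":0,"tz":0,"roll":0}]'
```

```text
t: 9.43
tool_pos: [0.5843, 0.0717, 0.1164]
tool_rot: [0.412, 3.114, 0.0]
contact_force: [0.0, -0.2, 5.7]
opening: 0.0308
grip_force: 50.1
t: 9.68
tool_pos: [0.5843, 0.0717, 0.116]
tool_rot: [0.411, 3.114, 0.0]
contact_force: [-0.3, 0.4, 5.9]
opening: 0.0313
grip_force: 50.2
```

```bash
python3 -m handwheel '[{"tx":0,"ty":0,"tz":0.6,"roll":0},{"tx":0,"ty":0,"tz":0,"roll":0},{"tx":0,"ty":0,"tz":0,"roll":0}]'
python3 -m handwheel '[{"tx":0,"ty":0,"tz":-1.2,"roll":0},{"tx":0,"ty":0,"tz":0,"roll":0},{"tx":0,"ty":0,"tz":0,"roll":0}]' - 20
python3 -m handwheel '[{"tx":0,"ty":0,"tz":0,"roll":0},{"tx":0,"ty":0,"tz":0,"roll":0},{"tx":0,"ty":0,"tz":0,"roll":0},{"tx":0,"ty":0,"tz":0,"roll":0}]' 60
python3 -m handwheel '[{"tx":0,"ty":0,"tz":-10,"roll":0},{"tx":0,"ty":0,"tz":-20,"roll":0},{"tx":0,"ty":0,"tz":-30,"roll":0},{"tx":0,"ty":0,"tz":-30,"roll":0},{"tx":0,"ty":-30,"tz":0,"roll":0},{"tx":0,"ty":-40,"tz":0,"roll":0},{"tx":0,"ty":-40,"tz":0,"roll":0},{"tx":0,"ty":-40,"tz":0,"roll":0},{"tx":0,"ty":-30,"tz":0,"roll":0},{"tx":0,"ty":0,"tz":0,"roll":0},{"tx":0,"ty":0,"tz":0,"roll":0}]'
python3 - <<'E'
from h import *
for n in ('side','top'):
    im,d=snap(n); w=cloud(n,d)
    x,y=(.5815,.072) if n=='side' else (.584,.0725)
    for X,Y in ((x,y),) + (((.5754,-.0597),(.4639,.0111)) if n=='side' else ((.5785,-.0591),(.4671,.0112))):
        P=w[(np.hypot(w[...,0]-X,w[...,1]-Y)<.022)&(w[...,2]>.14)&(w[...,2]<.19)]; T=P[P[:,2]>np.percentile(P[:,2],60)-.004]
        print(n,len(T),np.median(T,0).round(4),circ(edge(T[:,:2])).round(4))
togo(.446,-.2775,.2)
im,d=load('side');cv2.imwrite('pics/s4.png',cv2.resize(im[150:350,180:400,::-1],None,fx=2.7,fy=2.7))
E
```

```text
t: 9.93
tool_pos: [0.5844, 0.0717, 0.1157]
tool_rot: [0.411, 3.114, 0.0]
contact_force: [-1.6, 0.5, 6.6]
opening: 0.031
grip_force: 50.3
t: 10.18
tool_pos: [0.584, 0.0718, 0.1157]
tool_rot: [0.412, 3.114, 0.0]
contact_force: [1.4, 0.7, 2.7]
opening: 0.0312
grip_force: 49.7
t: 10.52
tool_pos: [0.5834, 0.0716, 0.1151]
tool_rot: [-0.411, -3.113, 0.001]
contact_force: [-0.4, -0.4, -0.7]
opening: 0.0598
grip_force: 0.0
t: 11.43
tool_pos: [0.537, -0.1034, 0.2066]
tool_rot: [0.416, 3.113, 0.0]
contact_force: [0.5, 0.1, 0.6]
opening: 0.0597
grip_force: 0.0
side 160 [0.5803 0.0736 0.1647] [0.5808 0.0723 0.0156]
side 131 [ 0.5744 -0.0576  0.1605] [ 0.5758 -0.0601  0.0157]
side 154 [0.4638 0.0121 0.1606] [0.4641 0.0106 0.0151]
top 118 [0.5836 0.0726 0.166 ] [0.5841 0.0726 0.0146]
top 5 [ 0.5769 -0.0687  0.1609] [14.9795 45.3313 47.6295]
top 117 [0.4674 0.0112 0.1617] [0.4673 0.0112 0.0145]
t 11.53 togo tool mm [  42.6 -193.5    6.2] xaxis [-0.966  0.26  -0.   ] yaxis [0.26  0.966 0.   ] zaxis [ 5.e-04  2.e-04 -1.e+00] F [ 0.3 -0.2  0.3]
```

View pics/s4.png

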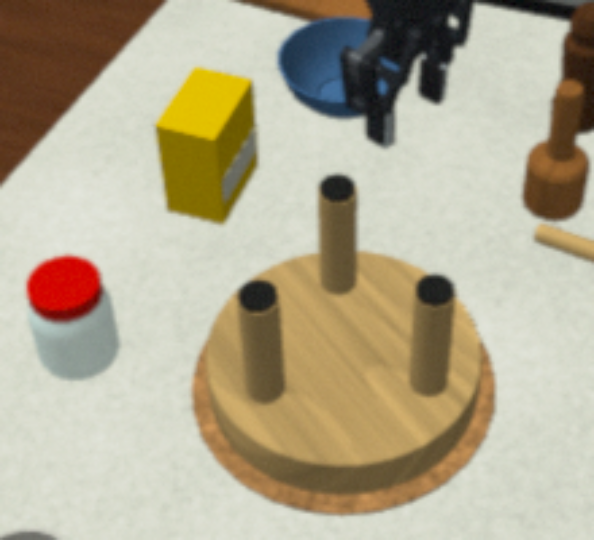

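The leg stands by itself, foot at about (258,296) in the crop and about 4 mm proud. Next comes the pounder.

```bash
python3 -m handwheel '[{"tx":4,"ty":-20,"tz":0,"roll":0},{"tx":8,"ty":-35,"tz":0,"roll":0},{"tx":8,"ty":-35,"tz":0,"roll":0},{"tx":8,"ty":-35,"tz":0,"roll":0},{"tx":8,"ty":-35,"tz":0,"roll":0},{"tx":5,"ty":-33.5,"tz":0,"roll":0},{"tx":0,"ty":0,"tz":0,"roll":0},{"tx":0,"ty":0,"tz":0,"roll":0},{"tx":0,"ty":0,"tz":0,"roll":0}]' 55
python3 - <<'E'
from h import *
togo(.4475,-.278,.086)
im,d=load('top');w=cloud('top',d)
s=w[265:305,425:470]; P=s[(s[...,2]>.12)]; print('mill',np.median(P,0),P.min(0),P.max(0))
E
```

```text
t: 12.28
tool_pos: [0.4481, -0.2772, 0.2058]
tool_rot: [0.41, 3.115, 0.001]
contact_force: [-0.0, 0.1, -0.5]
opening: 0.0546
grip_force: 0.0
t 12.28 togo tool mm [  0.3  -1.  119.8] xaxis [-0.966  0.258  0.   ] yaxis [0.258 0.966 0.001] zaxis [ 2.e-04  7.e-04 -1.e+00] F [-0.   0.1 -0.5]
mill [ 0.46286957 -0.40102364  0.13475828] [ 0.44209512 -0.42514398  0.12009087] [ 0.48262745 -0.38462869  0.14278779]
```

```bash
python3 -m handwheel '[{"tx":0,"ty":-1,"tz":20,"roll":0},{"tx":0,"ty":0,"tz":30,"roll":0},{"tx":0,"ty":0,"tz":30,"roll":0},{"tx":0,"ty":0,"tz":25,"roll":0},{"tx":0,"ty":0,"tz":14,"roll":0},{"tx":0,"ty":0,"tz":0,"roll":0},{"tx":0,"ty":0,"tz":0,"roll":0},{"tx":0,"ty":0,"tz":0,"roll":0}]'
python3 -m handwheel '[{"tx":0,"ty":0,"tz":0,"roll":0},{"tx":0,"ty":0,"tz":0,"roll":0},{"tx":0,"ty":0,"tz":0,"roll":0},{"tx":0,"ty":0,"tz":0,"roll":0},{"tx":0,"ty":0,"tz":0,"roll":0},{"tx":0,"ty":0,"tz":0,"roll":0},{"tx":0,"ty":0,"tz":0,"roll":0},{"tx":0,"ty":0,"tz":0,"roll":0},{"tx":0,"ty":0,"tz":0,"roll":0},{"tx":0,"ty":0,"tz":0,"roll":0}]' 15 110
```

```text
t: 12.95
tool_pos: [0.4485, -0.2789, 0.0883]
tool_rot: [0.409, 3.113, -0.002]
contact_force: [-0.4, -0.0, 1.0]
opening: 0.0547
grip_force: 0.0
t: 13.78
tool_pos: [0.4482, -0.2801, 0.0888]
tool_rot: [0.412, 3.112, -0.002]
contact_force: [-0.8, 0.1, 5.1]
opening: 0.0249
grip_force: 107.5
```

```bash
python3 -m handwheel '[{"tx":0,"ty":0,"tz":-6,"roll":0},{"tx":0,"ty":0,"tz":-14,"roll":0},{"tx":0,"ty":0,"tz":-30,"roll":0},{"tx":0,"ty":0,"tz":-35,"roll":0},{"tx":0,"ty":0,"tz":-35,"roll":0},{"tx":0,"ty":0,"tz":-35,"roll":0},{"tx":0,"ty":0,"tz":-35,"roll":0},{"tx":0,"ty":0,"tz":-20,"roll":0},{"tx":0,"ty":0,"tz":0,"roll":0},{"tx":0,"ty":0,"tz":0,"roll":0},{"tx":0,"ty":0,"tz":0,"roll":0}]'
python3 - <<'E'
from h import *
togo(.5845,.0725,.30)
im,d=snap('side');cv2.imwrite('pics/s5.png',im[...,::-1])
E
```

```text
t: 14.7
tool_pos: [0.4462, -0.2786, 0.2939]
tool_rot: [-0.411, -3.111, -0.004]
contact_force: [0.0, 0.1, -3.4]
opening: 0.0249
grip_force: 108.1
t 14.7 togo tool mm [-42.3 375.   -5.6] xaxis [-0.966  0.26   0.004] yaxis [0.26  0.966 0.002] zaxis [-0.0034  0.0028 -1.    ] F [ 0.   0.1 -3.4]
```

View pics/s5.png

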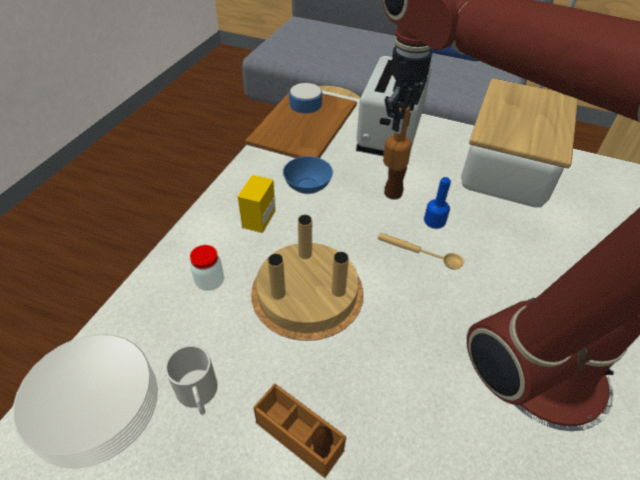

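The pounder is held upright, head at about (397,150). I carry it over the leg.

```bash
python3 -m handwheel '[{"tx":-2,"ty":16,"tz":-1,"roll":0},{"tx":-4,"ty":34,"tz":-1,"roll":0},{"tx":-4,"ty":34,"tz":0,"roll":0},{"tx":-4,"ty":34,"tz":0,"roll":0},{"tx":-4,"ty":34,"tz":0,"roll":0},{"tx":-4,"ty":34,"tz":0,"roll":0},{"tx":-4,"ty":34,"tz":0,"roll":0},{"tx":-4,"ty":34,"tz":0,"roll":0},{"tx":-4,"ty":34,"tz":0,"roll":0},{"tx":-4,"ty":34,"tz":0,"roll":0},{"tx":-4,"ty":34,"tz":0,"roll":0},{"tx":-1,"ty":19,"tz":0,"roll":0}]'
python3 -m handwheel '[{"tx":0,"ty":0,"tz":0,"roll":0},{"tx":0,"ty":0,"tz":0,"roll":0},{"tx":0,"ty":0,"tz":0,"roll":0},{"tx":0,"ty":0,"tz":0,"roll":0}]'
python3 - <<'E'
from h import *
togo(.5845,.0725,.275)
im,d=snap('side');w=cloud('side',d)
P=w[(np.hypot(w[...,0]-.582,w[...,1]-.0725)<.045)&(w[...,2]>.18)&(w[...,2]<.26)]
Q=P[(P[:,2]>.225)&(P[:,2]<.25)]; print('lowest',np.sort(P[:,2])[:5],'head',circ(Q[:,:2]), len(Q))
from scipy.optimize import least_squares
print(least_squares(lambda p:np.hypot(Q[:,0]-p[0],Q[:,1]-p[1])-.03,[.582,.072],loss='soft_l1',f_scale=.001).x)
E
```

```text
t: 15.75
tool_pos: [0.5856, 0.0749, 0.2951]
tool_rot: [-0.407, -3.11, -0.001]
contact_force: [-0.9, -0.5, -2.7]
opening: 0.0248
grip_force: 108.7
t: 16.08
tool_pos: [0.5854, 0.0707, 0.2975]
tool_rot: [-0.413, -3.112, 0.001]
contact_force: [-0.2, -0.3, -2.5]
opening: 0.0248
grip_force: 108.8
t 16.08 togo tool mm [ 1.3  1.5 22.5] xaxis [-0.965  0.261  0.002] yaxis [ 0.261  0.965 -0.001] zaxis [-2.1e-03 -3.0e-04 -1.0e+00] F [-0.2 -0.3 -2.5]
lowest [0.20780146 0.20791219 0.20808673 0.20840077 0.2094054 ] head [0.58261786 0.07034704 0.02976958] 285
[0.58275941 0.07010893]
```

```bash
python3 -m handwheel '[{"tx":2.4,"ty":1.5,"tz":10,"roll":0},{"tx":0,"ty":0,"tz":15,"roll":0},{"tx":0,"ty":0,"tz":7,"roll":0},{"tx":0,"ty":0,"tz":3,"roll":0},{"tx":0,"ty":0,"tz":0,"roll":0},{"tx":0,"ty":0,"tz":0,"roll":0},{"tx":0,"ty":0,"tz":0,"roll":0}]'
python3 -m handwheel '[{"tx":0,"ty":0,"tz":5,"roll":0},{"tx":0,"ty":0,"tz":5,"roll":0},{"tx":0,"ty":0,"tz":4,"roll":0}]'
python3 -m handwheel '[{"tx":0,"ty":0,"tz":-7,"roll":0},{"tx":0,"ty":0,"tz":-10,"roll":0},{"tx":0,"ty":0,"tz":-7,"roll":0},{"tx":0,"ty":0,"tz":0,"roll":0},{"tx":0,"ty":0,"tz":0,"roll":0}]'
```

```text
t: 16.72
tool_pos: [0.5844, 0.0738, 0.2644]
tool_rot: [0.412, 3.114, 0.0]
contact_force: [0.4, -0.5, -2.3]
opening: 0.0251
grip_force: 108.8
t: 16.97
tool_pos: [0.5857, 0.0736, 0.2534]
tool_rot: [0.411, 3.109, 0.0]
contact_force: [-3.1, 0.0, 17.6]
opening: 0.0249
grip_force: 111.0
t: 17.38
tool_pos: [0.5844, 0.0738, 0.2744]
tool_rot: [0.411, 3.113, 0.0]
contact_force: [-0.2, 0.4, -3.4]
opening: 0.0246
grip_force: 109.5
```

```bash
python3 -m handwheel '[{"tx":0,"ty":0,"tz":10,"roll":0},{"tx":0,"ty":0,"tz":5,"roll":0},{"tx":0,"ty":0,"tz":5,"roll":0},{"tx":0,"ty":0,"tz":6,"roll":0}]'
python3 -m handwheel '[{"tx":0,"ty":0,"tz":-8,"roll":0},{"tx":0,"ty":0,"tz":-10,"roll":0},{"tx":0,"ty":0,"tz":-8,"roll":0},{"tx":0,"ty":0,"tz":0,"roll":0},{"tx":0,"ty":0,"tz":0,"roll":0}]'
```

```text
t: 17.72
tool_pos: [0.5854, 0.0736, 0.2516]
tool_rot: [0.411, 3.11, 0.0]
contact_force: [-3.0, 0.4, 22.6]
opening: 0.0249
grip_force: 111.4
t: 18.13
tool_pos: [0.5844, 0.0738, 0.2742]
tool_rot: [0.412, 3.114, 0.0]
contact_force: [-0.0, 0.8, -2.1]
opening: 0.0244
grip_force: 109.3
```

Run:
```python
from h import *
for n in ('side','top'):
    im,d=snap(n); w=cloud(n,d)
    for X,Y in (((.581,.072),(.4639,.0111)) if n=='side' else ((.584,.0725),(.4671,.0112))):
        P=w[(np.hypot(w[...,0]-X,w[...,1]-Y)<.018)&(w[...,2]>.14)&(w[...,2]<.175)]
        if len(P)<8: print(n,len(P)); continue
        T=P[P[:,2]>np.percentile(P[:,2],60)-.004]
        print(n,len(T),np.median(T,0).round(4))
im,d=load('side');cv2.imwrite('pics/s6.png',cv2.resize(im[210:310,230:330,::-1],None,fx=5,fy=5,interpolation=cv2.INTER_CUBIC))
```

```text
side 69 [0.5745 0.0821 0.1579]
side 151 [0.4638 0.0115 0.1604]
top 0
top 120 [0.4673 0.011  0.162 ]
```

View pics/s6.png

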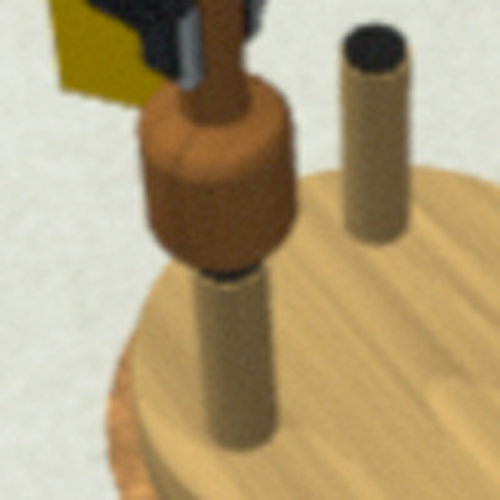

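The pounder head sits above the leg at about (222,220) in the crop, lifted clear of the foot at about (232,270). The two taps' low points differ by about 2 mm, so the leg is sinking. I continue.

```bash
python3 -m handwheel '[{"tx":0,"ty":0,"tz":11,"roll":0},{"tx":0,"ty":0,"tz":5,"roll":0},{"tx":0,"ty":0,"tz":5,"roll":0},{"tx":0,"ty":0,"tz":6,"roll":0}]'
python3 -m handwheel '[{"tx":0,"ty":0,"tz":-8,"roll":0},{"tx":0,"ty":0,"tz":-11,"roll":0},{"tx":0,"ty":0,"tz":-8,"roll":0},{"tx":0,"ty":0,"tz":0,"roll":0},{"tx":0,"ty":0,"tz":0,"roll":0}]'
python3 -m handwheel '[{"tx":0,"ty":0,"tz":11,"roll":0},{"tx":0,"ty":0,"tz":5,"roll":0},{"tx":0,"ty":0,"tz":5,"roll":0},{"tx":0,"ty":0,"tz":7,"roll":0}]'
python3 -m handwheel '[{"tx":0,"ty":0,"tz":-9,"roll":0},{"tx":0,"ty":0,"tz":-11,"roll":0},{"tx":0,"ty":0,"tz":-8,"roll":0},{"tx":0,"ty":0,"tz":0,"roll":0},{"tx":0,"ty":0,"tz":0,"roll":0}]'
```

```text
t: 18.57
tool_pos: [0.5853, 0.0736, 0.2507]
tool_rot: [0.411, 3.11, 0.0]
contact_force: [-5.4, -0.6, 30.5]
opening: 0.0249
grip_force: 112.4
t: 18.98
tool_pos: [0.5844, 0.0738, 0.2742]
tool_rot: [0.412, 3.114, 0.0]
contact_force: [-0.2, -0.3, -3.2]
opening: 0.025
grip_force: 109.1
t: 19.32
tool_pos: [0.5853, 0.0736, 0.2506]
tool_rot: [0.411, 3.11, 0.0]
contact_force: [-7.4, -0.2, 39.0]
opening: 0.0251
grip_force: 113.2
t: 19.73
tool_pos: [0.5843, 0.0738, 0.2739]
tool_rot: [0.412, 3.114, 0.0]
contact_force: [0.1, 0.2, -3.0]
opening: 0.0245
grip_force: 109.0
```

```bash
python3 -m handwheel '[{"tx":0,"ty":0,"tz":11,"roll":0},{"tx":0,"ty":0,"tz":5,"roll":0},{"tx":0,"ty":0,"tz":5,"roll":0},{"tx":0,"ty":0,"tz":6.5,"roll":0}]'
python3 -m handwheel '[{"tx":0,"ty":0,"tz":-9,"roll":0},{"tx":0,"ty":0,"tz":-20,"roll":0},{"tx":0,"ty":0,"tz":-22,"roll":0},{"tx":2,"ty":-15,"tz":0,"roll":0},{"tx":4,"ty":-35,"tz":0,"roll":0},{"tx":4,"ty":-35,"tz":0,"roll":0},{"tx":4,"ty":-35,"tz":0,"roll":0},{"tx":4,"ty":-35,"tz":0,"roll":0},{"tx":4,"ty":-35,"tz":0,"roll":0},{"tx":4,"ty":-35,"tz":0,"roll":0},{"tx":4,"ty":-35,"tz":0,"roll":0},{"tx":4,"ty":-35,"tz":0,"roll":0}]'
python3 -m handwheel '[{"tx":4,"ty":-30,"tz":0,"roll":0},{"tx":3,"ty":-30,"tz":0,"roll":0},{"tx":2,"ty":-20,"tz":0,"roll":0},{"tx":0,"ty":0,"tz":0,"roll":0},{"tx":0,"ty":0,"tz":0,"roll":0},{"tx":0,"ty":0,"tz":0,"roll":0},{"tx":0,"ty":0,"tz":0,"roll":0}]'
python3 - <<'E'
from h import *
togo(.448,-.279,.0888)
for n in ('side','top'):
    im,d=snap(n); w=cloud(n,d)
    for X,Y in (((.581,.072),(.5758,-.0601),(.4639,.0111)) if n=='side' else ((.584,.0725),(.5785,-.0591),(.4671,.0112))):
        P=w[(np.hypot(w[...,0]-X,w[...,1]-Y)<.022)&(w[...,2]>.14)&(w[...,2]<.175)]
        if len(P)<8: print(n,len(P)); continue
        T=P[P[:,2]>np.percentile(P[:,2],60)-.004]
        print(n,len(T),np.median(T,0).round(4),circ(edge(T[:,:2])).round(4))
im,d=load('side');cv2.imwrite('pics/s7.png',im[...,::-1])
E
```

```text
t: 20.07
tool_pos: [0.5851, 0.0737, 0.2507]
tool_rot: [0.411, 3.111, 0.0]
contact_force: [-7.2, 0.1, 35.8]
opening: 0.0249
grip_force: 112.9
t: 21.07
tool_pos: [0.4727, -0.2039, 0.2953]
tool_rot: [-0.412, -3.112, -0.001]
contact_force: [1.3, -0.0, -2.0]
opening: 0.025
grip_force: 108.9
t: 21.65
tool_pos: [0.4451, -0.2764, 0.2965]
tool_rot: [-0.41, -3.114, -0.001]
contact_force: [0.7, -0.1, -3.2]
opening: 0.0247
grip_force: 109.1
t 21.65 togo tool mm [ -3.7  -1.9 207.7] xaxis [-0.966  0.259  0.001] yaxis [0.259 0.966 0.001] zaxis [-8.e-04  9.e-04 -1.e+00] F [ 0.7 -0.1 -3.2]
side 160 [0.5805 0.0728 0.1605] [0.5817 0.0716 0.0157]
side 125 [ 0.5742 -0.0583  0.1603] [ 0.5757 -0.0602  0.0155]
side 147 [0.4642 0.0115 0.1607] [0.4645 0.0107 0.0153]
top 114 [0.5848 0.0714 0.1624] [0.584  0.0714 0.0146]
top 117 [ 0.5789 -0.0589  0.1619] [ 0.5781 -0.0587  0.0147]
top 118 [0.4672 0.0109 0.1618] [0.4669 0.011  0.0148]
```

View pics/s7.png

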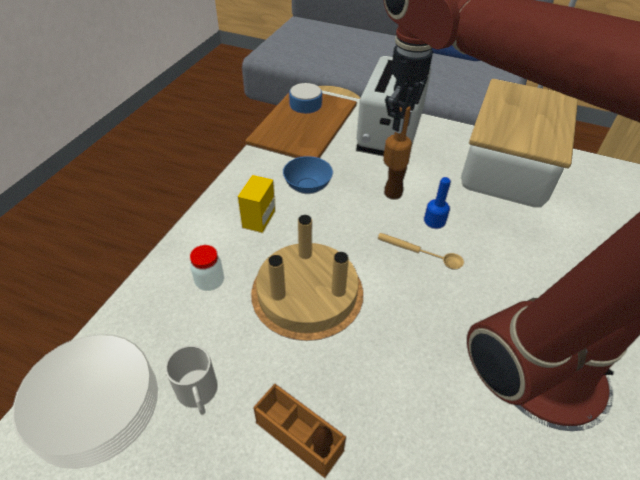

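The new leg's foot, at (276,260), is level with the two fitted legs in both cameras, and the stool hasn't moved. I set the pounder back.

```bash
python3 -m handwheel '[{"tx":-3.5,"ty":-2,"tz":15,"roll":0},{"tx":0,"ty":0,"tz":30,"roll":0},{"tx":0,"ty":0,"tz":35,"roll":0},{"tx":0,"ty":0,"tz":35,"roll":0},{"tx":0,"ty":0,"tz":35,"roll":0},{"tx":0,"ty":0,"tz":30,"roll":0},{"tx":0,"ty":0,"tz":15,"roll":0},{"tx":0,"ty":0,"tz":5,"roll":0},{"tx":0,"ty":0,"tz":0,"roll":0},{"tx":0,"ty":0,"tz":0,"roll":0},{"tx":0,"ty":0,"tz":0,"roll":0}]'
python3 -m handwheel '[{"tx":0,"ty":0,"tz":2,"roll":0},{"tx":0,"ty":0,"tz":2,"roll":0},{"tx":0,"ty":0,"tz":1,"roll":0},{"tx":0,"ty":0,"tz":1,"roll":0},{"tx":0,"ty":0,"tz":0,"roll":0},{"tx":0,"ty":0,"tz":0,"roll":0}]'
```

```text
t: 22.67
tool_pos: [0.4495, -0.2809, 0.0997]
tool_rot: [0.41, 3.111, -0.003]
contact_force: [0.2, -0.4, -1.8]
opening: 0.0248
grip_force: 109.1
t: 23.17
tool_pos: [0.448, -0.28, 0.0912]
tool_rot: [-0.412, -3.114, -0.0]
contact_force: [0.4, 0.6, -3.5]
opening: 0.0249
grip_force: 109.1
```

```bash
python3 -m handwheel '[{"tx":0,"ty":0,"tz":1,"roll":0},{"tx":0,"ty":0,"tz":1,"roll":0},{"tx":0,"ty":0,"tz":0.6,"roll":0},{"tx":0,"ty":0,"tz":0,"roll":0},{"tx":0,"ty":0,"tz":0,"roll":0}]'
python3 -m handwheel '[{"tx":0,"ty":0,"tz":0.5,"roll":0},{"tx":0,"ty":0,"tz":0,"roll":0},{"tx":0,"ty":0,"tz":0,"roll":0}]' - 30
```

```text
t: 23.58
tool_pos: [0.4481, -0.2801, 0.0889]
tool_rot: [0.412, 3.114, -0.0]
contact_force: [-0.9, 0.1, -0.6]
opening: 0.0246
grip_force: 109.5
t: 23.83
tool_pos: [0.4482, -0.2802, 0.0889]
tool_rot: [0.412, 3.114, -0.0]
contact_force: [-2.1, 1.9, 4.4]
opening: 0.0249
grip_force: 109.8
```

Touching down at the same height as at pick-up. I release and retreat upward.

```bash
python3 -m handwheel '[{"tx":0,"ty":0,"tz":0,"roll":0},{"tx":0,"ty":0,"tz":0,"roll":0},{"tx":0,"ty":0,"tz":0,"roll":0},{"tx":0,"ty":0,"tz":0,"roll":0},{"tx":0,"ty":0,"tz":0,"roll":0},{"tx":0,"ty":0,"tz":0,"roll":0}]' 55
python3 -m handwheel '[{"tx":0,"ty":0,"tz":-8,"roll":0},{"tx":0,"ty":0,"tz":-15,"roll":0},{"tx":0,"ty":0,"tz":-30,"roll":0},{"tx":0,"ty":0,"tz":-35,"roll":0},{"tx":0,"ty":0,"tz":-35,"roll":0},{"tx":0,"ty":0,"tz":-30,"roll":0},{"tx":0,"ty":0,"tz":-10,"roll":0},{"tx":0,"ty":0,"tz":0,"roll":0},{"tx":0,"ty":0,"tz":0,"roll":0},{"tx":0,"ty":0,"tz":0,"roll":0}]'
python3 - <<'E'
from h import *
im,d=snap('side');cv2.imwrite('pics/s8.png',im[...,::-1])
w=cloud('side',d)
for X,Y in ((.581,.072),(.5758,-.0601),(.4639,.0111),(.4446,-.278)):
    P=w[(np.hypot(w[...,0]-X,w[...,1]-Y)<.022)&(w[...,2]>.13)&(w[...,2]<.175)]; T=P[P[:,2]>np.percentile(P[:,2],60)-.004]
    print(len(T),np.median(T,0).round(4),circ(edge(T[:,:2])).round(4))
E
```

```text
t: 24.33
tool_pos: [0.448, -0.28, 0.0881]
tool_rot: [-0.412, -3.114, 0.0]
contact_force: [-0.5, 0.2, -0.9]
opening: 0.0549
grip_force: 0.0
t: 25.17
tool_pos: [0.4472, -0.2794, 0.2488]
tool_rot: [-0.411, -3.111, -0.003]
contact_force: [-0.0, -0.4, -0.4]
opening: 0.0555
grip_force: 0.0
170 [0.5804 0.0734 0.1602] [0.5813 0.0716 0.0159]
135 [ 0.5745 -0.0578  0.1605] [ 0.5753 -0.0597  0.0157]
154 [0.4637 0.0125 0.1606] [0.4643 0.0108 0.0151]
64 [ 0.4447 -0.2772  0.1413] [ 0.445  -0.2788  0.012 ]
```

View pics/s8.png

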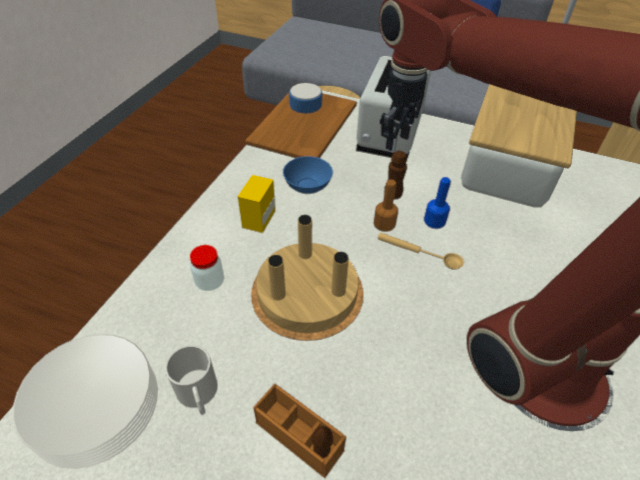

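The pounder stands upright again at (387,210), the leg is home at (276,260), the gripper is empty and clear, and nothing else has moved.

```bash
python3 -c "
from h import *
print(ctrl.finish_job())"
```

```text
the job is handed in; nothing more can be done
None
```

The job is handed in at about 25 s: the leg is home, level with the two fitted legs; the last firm taps (about 36–41 N) did not move it; the pounder stands upright where it was; and the stool hasn't moved.

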